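# Lock the sample box at its hidden catch

## Robot

A 6-joint arm with a two-finger parallel gripper is mounted at the origin on a cart in front of the work surface, level with it; the furniture and walls round the work are solid. World frame = base frame: x ahead of the robot, y to its left, z up, the work surface at z = 0. Lengths are in m, angles in rad, forces in N, time in s.
With the tool pointing down it reaches from about 0.425 to 0.925 m from the base axis. Payload 12.5 kg.
Tool frame: the origin (TCP) lies midway between the tips of the shut fingers; the grasp point (between the pads) lies 19 mm behind it (arm.grip_point_offset is the distance from the TCP to the grasp point, in m); z points along the fingers, y is the line along which they close (so a half turn about z gives the same grasp; the last joint's range is limited). The gripper opens to 85 mm and grips with 20 to 120 N. Pads are 22 mm wide; open, the fingers measure 114 mm over their backs; the gripper's body (76 mm by 85 mm) begins 54 mm behind the grasp point. The pads swing forward as they close: fully open they stand 13 mm farther back than shut.
Start: joints at [-1.44, 0.491, 1.559, -0, 1.092, -0.106], TCP at [0.147, -0.608, 0.231] pointing down, gripper open.
Joint ranges: [-3.1, 3.1], [-0.84, 2.19], [0.05, 2.79], [-1.13, 4.28], [0.06, 2.93], [-2.69, 2.69]. Speed limits (rad/s): [2.22, 2.22, 2.79, 3.14, 3.14, 3.14].

## Interface

Orientations are given as a unit quaternion [x, y, z, w].
In Python, from plant import arm gives the robot as it stands. The module is installed in compiled form; this text tells all that it offers.
- The arm moves only by the tool move_arm, never from a script. Its argument "targets" is a list that holds one entry, the list of rows, each a list of 4 numbers: the shift along the world's x, y, z as a fraction of full scale, then the turn about the world's z as a fraction of full scale. In form: [[[dx, dy, dz, twist], ...]]. A call has 1 to 10 rows; each row shifts and turns the commanded pose from where the row before left it; what a row does not reach is not made up. Full scale, the value 1, is 0.025 m for a shift and 0.08 rad for a turn. A row lasts 1/10 s, in which the tool goes at most 50 mm and 8.59 degrees, less where a joint would pass 70% of its speed; a pose out of reach is approached as far as the arm can. A call with a number of a shift or a turn outside -1 to 1 is refused whole. A call with a gripper value outside its range is refused whole. "hand" is the closure in counts, from 0 (fully open) to 255 (shut), set as the call begins (left out, the last holds). The fingers move at their own pace and stop on an object; "squeeze" is the grip in N (left out, the last holds). Time passes only in rows, so rows that do not move let the fingers close. It gives the time, the measured TCP pose, the force, the opening and the grip force at its end, in the units of the state.
- arm.get_obs(): the state, without advancing time (a new reading comes with each control period).
- arm.snapshot(name): name is "scene" or "top" or "wrist"; returns a dict with "img" (384x512x3 uint8, red, green, blue), "fx", "fy", "cx", "cy" (pixels), "R" (3x3) and "t" (3): a world point X has camera coordinates R X + t. Camera axes: x right, y down, z forward; pixel columns grow to the right and rows downward; lengths in m; the calibration is good to about 2 mm. A picture is of the moment at which its call begins. There is no depth.
- arm.sign_off(): hands the job in; it is judged then, once.
The state is a dict: "t": time; "q": joint angles; "joint_vel": joint speeds; "tau": joint torques, N m; "tcp_pos": TCP position; "eef_rot": TCP orientation; "wrist_force": force on the tool from outside, world axes, zero at the start; "torque": the same for the moment, N m; "width": finger opening in m; "grasp_force": force on a finger pad.
Only numpy, scipy, OpenCV 4.12 (cv2) and the standard library are available. Lean on these libraries where they do the work, as an engineer would, in place of code of your own. Each camera call takes 0.05 s, during which the arm holds its last target. There are 200 camera calls.

## Task

Lock the sample box that has the red key: take the red key in its lid and turn it gently clockwise (seen from above) all the way to its stop at the white dot, then turn it back until its white pointer stands at the red mark, where the lock engages, and let go. Do not shove the box about, and leave the box with the blue key and its key alone.

Things in the scene. Friction and masses are not known exactly. Their poses are not given: they have to be found in the camera images.
- red_grip (a point): Centre of the red key's bow, on its turning axis, 95 mm above the worktop. The bow is an upright red plate 36 mm wide (x axis), 10 mm thick (y axis), 34 mm high; z is up. +x is the side of the white pointer at the key's foot; the axes turn with the key. 31 mm below is the steel disc it turns on; nothing else on the lid rises over 6 mm above that disc.
- red_box: Grey sample box with white lid, 133 x 123 x 60 mm, 2 kg, loose on rubber feet; origin under its centre, z up, -x its front (roughly to the robot). The red key stands in the middle of its lid, on a 72 mm dark disc with a white dot (stop) and a red mark (to the front: lock engages). A small green bolt tab in front of the disc slides with the key and is then midway.
- red_key (a joint): Turn of the red key (rad), growing anti-clockwise seen from above. 0: stop at the white dot. 0.70: pointer at the red mark, lock engaged (no click is felt). 1.40: other stop. Starts between 0.95 and 1.35. Stays where left (friction 0.05 N m). Turned beyond a firm stop, the whole box turns along.
- blue_pointer (a point): Tip of the white pointer, 26 mm from the axis, 68 mm above the worktop, at the foot of the blue key on the other box, which is alike but for its blue bow; it may stand left or right of the red key's box. To be left alone.

How it is judged:
On the way:
1. the red key has been turned clockwise to its stop at the white dot (within 0.17 rad) (value of joint red_key below 0.17 rad), for 0.1 s.
At the end, for the whole second after the job is handed in: The red key stands at the red mark (joint value 0.70 within 0.18 rad), its box standing flat within 40 mm of where it was, and the blue key and its box as they were (pointer tip within 15 mm of its place) (value of joint red_key between 0.52 and 0.88 rad and angle between red_grip's own z axis and vertical below 0.1 rad and distance of red_grip from where it was at the start of the episode below 0.04 m and distance of blue_pointer from where it was at the start of the episode below 0.015 m); the robot touches nothing.
It fails at once if the box with the red key is shoved or lifted by more than 40 mm (distance of red_grip from where it was at the start of the episode above 0.04 m).
It fails at once if the red key is spun roughly (faster than 6 rad/s) (velocity of joint red_key above 6 rad/s or velocity of joint red_key below -6 rad/s).
It fails at once if the blue key or its box is disturbed (pointer tip moved more than 15 mm) (distance of blue_pointer from where it was at the start of the episode above 0.015 m).
It also fails if it takes over 35 s, if anything falls off the work surface, if the arm or the gripper's body presses on something with over 40 N, if the wrist force passes 120 N, or if a joint passes its speed limit or range.

## Working session

There is one attempt and no reset: what is moved stays moved. The work goes in short steps, Python scripts to look and compute and a tool call to move; the robot and the scene stay as the last step left them, time stands still between calls to the robot, and variables do not carry over. Pictures are saved under pics/ and viewed, at most 10 in all, crops included, and the job is handed in when it is done.

Besides the shell and the picture viewer there is one more tool, called after "Emit:" by a JSON object that holds its "name" and its "arguments", one argument or row to a line. move_arm: Moves the arm, as the interface text tells. Its arguments: {"type":"object","properties":{"targets":{"type":"array","items":{"type":"array","items":{"type":"array","items":{"type":"number","minimum":-1,"maximum":1}}}},"hand":{"type":"number"},"squeeze":{"type":"number"}},"required":["targets"]}

```bash
mkdir -p pics; python3 - <<'E'
from plant import arm
import cv2,numpy as np
o=arm.get_obs();print(o['t'],o['tcp_pos'],o['eef_rot'],o['width'],arm.grip_point_offset)
for n in("top","scene"):
    s=arm.snapshot(n);cv2.imwrite(f'pics/{n}0.png',s['img'][:,:,::-1]);np.savez(f'{n}0.npz',**s)
    print(n,s['fx'],s['cx'],s['cy'],np.array(s['R']).round(3).tolist(),(-np.array(s['R']).T@s['t']).round(3))
E
```

```text
0.0 [ 0.14661607 -0.60732909  0.23073664] [ 9.92999287e-01  1.18119029e-01 -8.13198399e-07 -5.57608148e-04] 0.08526818061498528 0.0187
top 461.55524885457277 258.34139192454813 189.52508912402948 [[0.027, -1.0, -0.006], [-0.977, -0.025, -0.211], [0.211, 0.012, -0.977]] [0.36  0.062 1.033]
scene 454.54965410756614 255.66650086709845 185.25247476182568 [[0.974, -0.225, 0.002], [-0.199, -0.865, -0.46], [0.106, 0.448, -0.888]] [ 0.447 -0.37   0.92 ]
```

View pics/top0.png

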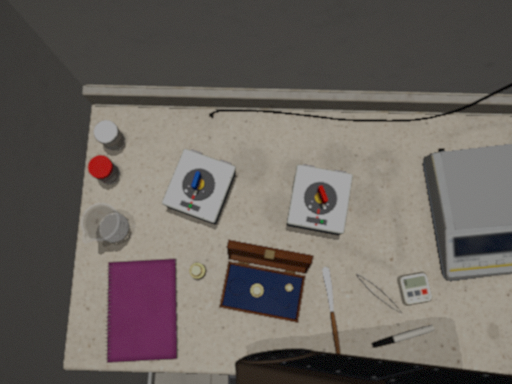

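View pics/scene0.png

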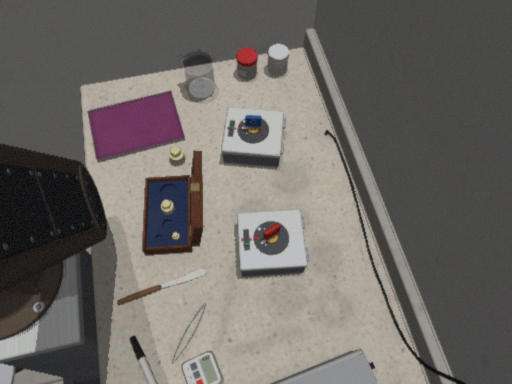

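Top view: red key near (321,195), blue key near (197,180). Scene view: red near (272,232). I'll zoom in on the red box in both.

```bash
cat > h.py <<'E'
import cv2,numpy as np
def load(n): return dict(np.load(n))
def ray(s,u,v,z):
    R=s['R'];c=-R.T@s['t'];d=R.T@np.array([(u-s['cx'])/s['fx'],(v-s['cy'])/s['fy'],1])
    return c+d*(z-c[2])/d[2]
def proj(s,X):
    p=s['R']@np.asarray(X,float)+s['t'];return p[0]/p[2]*s['fx']+s['cx'],p[1]/p[2]*s['fy']+s['cy']
def redmask(s,box):
    x0,x1,y0,y1=box;h=cv2.cvtColor(s['img'],cv2.COLOR_RGB2HSV)
    m=(((h[...,0]<6)|(h[...,0]>174))&(h[...,1]>170)&(h[...,2]>90)).astype(np.uint8)
    o=np.zeros_like(m);o[y0:y1,x0:x1]=m[y0:y1,x0:x1];return o
def blobs(m):
    n,l,st,c=cv2.connectedComponentsWithStats(m)
    return [(st[i].tolist(),c[i].round(2).tolist()) for i in range(1,n) if st[i,4]>3]
E
python3 - <<'E'
from h import *
a=load('top0.npz');b=load('scene0.npz')
ca=cv2.resize(a['img'][160:240,282:358],None,fx=5,fy=5,interpolation=cv2.INTER_CUBIC)
cb=cv2.resize(b['img'][200:280,232:310],None,fx=5,fy=5,interpolation=cv2.INTER_CUBIC)
cv2.imwrite('pics/crop0.png',np.hstack([ca,cb])[:,:,::-1])
print(blobs(redmask(a,(282,358,160,240))));print(blobs(redmask(b,(232,310,200,280))))
E
```

```text
[([319, 186, 9, 16, 76], [322.82, 193.49])]
[([265, 224, 15, 11, 75], [271.8, 228.88])]
```

View pics/crop0.png

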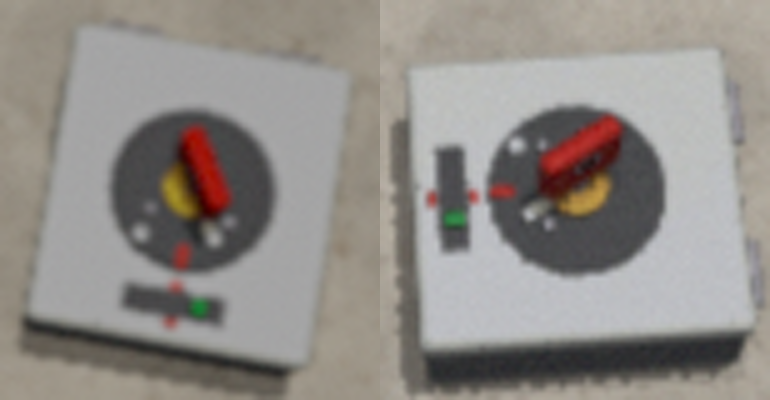

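```bash
python3 - <<'E'
from h import *
import math
a=load('top0.npz');b=load('scene0.npz')
P=lambda s,ox,oy,x,y,z: ray(s,ox+(x+.5)/5-.5,oy+(y+.5)/5-.5,z)
for nm,s,ox,oy,boxr,pts in (('top',a,282,160,(300,340,175,220),dict(disc=(192,190),ptr=(211,237),mark=(182,256),dot=(141,232))),
  ('scene',b,232,200,(250,292,215,262),dict(disc=(577-380,190),ptr=(535-380,211),mark=(503-380,191),dot=(516-380,146)))):
    g=cv2.cvtColor(s['img'],cv2.COLOR_RGB2HSV);x0,x1,y0,y1=boxr
    m=((g[...,2]<115)|(g[...,1]>120)).astype(np.uint8);k=np.zeros_like(m);k[y0:y1,x0:x1]=m[y0:y1,x0:x1]
    c=max(cv2.findContours(k,0,2)[0],key=cv2.contourArea);e=cv2.fitEllipse(cv2.convexHull(c))
    D=ray(s,*e[0],.062);print(nm,'ell',np.round(e[0],1),np.round(e[1],1),D.round(4))
    for n,(x,y) in pts.items():
        X=P(s,ox,oy,x,y,.068 if n=='ptr' else .0625);print(n,X.round(4),'ang',round(math.atan2(*(X-D)[[1,0]]),3),round(np.hypot(*(X-D)[:2]),4))
    # bow
    r=redmask(s,(300,340,182,204) if nm=='top' else (262,284,220,240))
    (cx,cy),_,_=cv2.minAreaRect(cv2.findNonZero(r)); print('bow',cx,cy,ray(s,cx,cy,.104).round(4))
E
```

```text
top ell [320.  197.8] [32.2 32.6] [ 0.554  -0.0592  0.062 ]
disc [ 0.5544 -0.0592  0.0625] ang 0.063 0.0004
ptr [ 0.5332 -0.0665  0.068 ] ang -2.803 0.022
mark [ 0.5257 -0.0549  0.0625] ang 2.991 0.0287
dot [ 0.5356 -0.0374  0.0625] ang 2.273 0.0285
bow 322.75860595703125 193.39654541015625 [ 0.5551 -0.0597  0.104 ]
scene ell [270.9 237.6] [33.  34.7] [ 0.5529 -0.0593  0.062 ]
disc [ 0.5529 -0.0595  0.0625] ang -1.232 0.0002
ptr [ 0.5339 -0.0663  0.068 ] ang -2.788 0.0202
mark [ 0.5239 -0.0532  0.0625] ang 2.934 0.0296
dot [ 0.5334 -0.0356  0.0625] ang 2.257 0.0307
bow 271.63482666015625 228.9157257080078 [ 0.5533 -0.0575  0.104 ]
```

Emit:
{"name": "move_arm", "arguments": {
  "targets": [
    [[0.3, 0.4, 0, 0.1], [0.68, 0.91, 0, 0.1], [0.68, 0.91, 0, 0.1], [0.68, 0.91, 0, 0.1], [0.68, 0.91, 0, 0.1], [0.68, 0.91, 0, 0.1], [0.68, 0.91, 0, 0.1], [0.68, 0.91, 0, 0.1], [0.68, 0.91, 0, 0.1], [0.68, 0.91, 0, 0.1]]
  ],
  "hand": 0,
  "squeeze": 20
}}

```text
t: 1.1
tcp_pos: [0.3078, -0.3909, 0.2313]
eef_rot: [0.987, 0.158, 0.0, -0.0]
wrist_force: [0.7, -0.3, 0.1]
width: 0.0854
grasp_force: 0.0
```

Emit:
{"name": "move_arm", "arguments": {
  "targets": [
    [[0.68, 0.91, 0, 0.1], [0.68, 0.91, 0, 0.1], [0.68, 0.91, 0, 0.1], [0.68, 0.91, 0, 0.1], [0.68, 0.91, 0, 0], [0.68, 0.91, 0, 0], [0.68, 0.91, 0, 0], [0.68, 0.91, 0, 0], [0.68, 0.91, 0, 0], [0.3, 0.4, 0, 0]]
  ]
}}

```text
t: 2.1
tcp_pos: [0.4682, -0.1758, 0.2313]
eef_rot: [0.985, 0.175, -0.0, -0.0]
wrist_force: [0.0, 0.7, 0.4]
width: 0.0854
grasp_force: 0.0
```

Emit:
{"name": "move_arm", "arguments": {
  "targets": [
    [[0.6, 0.8, 0, 0], [0.6, 0.8, 0, 0], [0.6, 0.8, 0, 0], [0.6, 0.8, 0, 0], [0.5, 0.7, 0, 0], [0.3, 0.4, 0, 0], [0, 0, 0, 0], [0, 0, 0, 0]]
  ]
}}

```text
t: 2.9
tcp_pos: [0.5472, -0.0709, 0.2312]
eef_rot: [0.985, 0.174, -0.0, 0.0]
wrist_force: [-0.3, -0.3, -0.3]
width: 0.0853
grasp_force: 0.0
```

```bash
python3 - <<'E'
from plant import arm
from h import *
o=arm.get_obs();print(o['t'],o['tcp_pos'],o['eef_rot'],o['q'])
s=arm.snapshot('wrist');np.savez('w1.npz',**s)
i=s['img'].copy();p=proj(s,[.5535,-.059,.112]);print(p)
cv2.drawMarker(i,(round(p[0]),round(p[1])),(0,255,0),0,10)
cv2.imwrite('pics/w1.png',i[:,:,::-1])
E
```

```text
2.9 [ 0.54715137 -0.07089651  0.23118442] [ 9.84803094e-01  1.73674402e-01 -2.58058604e-04  3.42557400e-05] [-2.48457424e-01  3.87326221e-01  1.73982542e+00 -3.22980161e-04
  1.01488353e+00  9.73390286e-01]
(np.float64(248.86853982431433), np.float64(177.13839424778854))
```

View pics/w1.png

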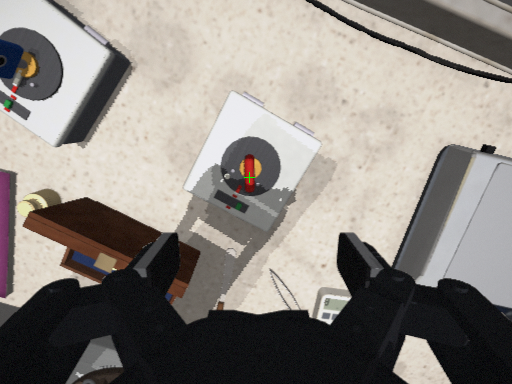

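The wrist view shows the red bow at (250,172), upright in the image and square to the fingers. The blue key is at upper left (10,60). I'll refine the bow centre from this view.

```bash
python3 - <<'E'
from h import *
s=load('w1.npz');m=redmask(s,(235,265,150,192))
print(blobs(m));c=max(cv2.findContours(m,0,2)[0],key=cv2.contourArea);r=cv2.minAreaRect(c);print(r)
for X in ([.5535,-.059,.112],[.5535,-.059,.078]):print(proj(s,X))
d=np.array([np.cos(.347),np.sin(.347),0])
for k in(-.018,.018):
  for z in(.078,.112):print(k,z,np.round(proj(s,np.array([.5535,-.059,z])+k*d),1))
E
```

```text
[([245, 157, 10, 35, 287], [249.03, 173.67]), ([236, 185, 5, 7, 18], [238.17, 188.56])]
((249.5, 174.0), (34.0, 9.0), 90.0)
(np.float64(248.86853982431433), np.float64(177.13839424778854))
(np.float64(249.84272787114563), np.float64(170.5397904214175))
-0.018 0.078 [249.9 185.9]
-0.018 0.112 [249.  194.3]
0.018 0.078 [249.7 154.7]
0.018 0.112 [248.7 159.4]
```

Emit:
{"name": "move_arm", "arguments": {
  "targets": [
    [[0.13, 0.24, -0.3, 0], [0.13, 0.24, -0.7, 0], [0, 0, -0.8, 0], [0, 0, -0.8, 0], [0, 0, -0.8, 0], [0, 0, 0, 0]]
  ]
}}

```text
t: 3.55
tcp_pos: [0.5529, -0.0586, 0.1439]
eef_rot: [0.985, 0.173, -0.002, -0.001]
wrist_force: [0.2, 0.5, -0.6]
width: 0.0857
grasp_force: 0.0
```

Emit:
{"name": "move_arm", "arguments": {
  "targets": [
    [[0, 0, -0.6, 0], [0, 0, -0.6, 0], [0, 0, -0.6, 0], [0, 0, -0.5, 0], [0, 0, -0.25, 0], [0, 0, 0, 0], [0, 0, 0, 0]]
  ]
}}

```text
t: 4.25
tcp_pos: [0.5544, -0.0587, 0.083]
eef_rot: [0.985, 0.173, 0.0, 0.0]
wrist_force: [0.9, -0.6, 1.0]
width: 0.0853
grasp_force: 0.0
```

Emit:
{"name": "move_arm", "arguments": {
  "targets": [
    [[0, 0, 0, 0], [0, 0, 0, 0], [0, 0, 0, 0], [0, 0, 0, 0], [0, 0, 0, 0], [0, 0, 0, 0], [0, 0, 0, 0], [0, 0, 0, 0]]
  ],
  "hand": 255,
  "squeeze": 25
}}

```text
t: 5.05
tcp_pos: [0.5542, -0.0585, 0.0827]
eef_rot: [0.985, 0.174, 0.0, 0.0]
wrist_force: [-0.8, 1.8, 3.1]
width: 0.0097
grasp_force: 29.2
```

Emit:
{"name": "move_arm", "arguments": {
  "targets": [
    [[0, 0, 0, -0.5], [0, 0, 0, -0.8], [0, 0, 0, -0.8], [0, 0, 0, -0.8], [0, 0, 0, -0.8], [0, 0, 0, -0.8], [0, 0, 0, -0.8], [0, 0, 0, -0.8], [0, 0, 0, -0.8], [0, 0, 0, -0.8]]
  ]
}}

```text
t: 6.05
tcp_pos: [0.5541, -0.0587, 0.0827]
eef_rot: [0.991, -0.134, 0.0, 0.0]
wrist_force: [-0.7, -0.6, 4.0]
width: 0.0095
grasp_force: 29.3
```

```bash
cat >st.py <<'E'
from plant import arm
import math
o=arm.get_obs();e=o['eef_rot'];a=2*math.atan2(e[1],e[0])
print(o['t'],o['tcp_pos'].round(4) if hasattr(o['tcp_pos'],'round') else o['tcp_pos'],'yaw',round(a,3),'joint~',round(a+3.1416-2.265,3),'F',o['wrist_force'],'T',o['torque'],o['width'],o['grasp_force'],'q6',o['q'][5])
E
python3 st.py
```

```text
6.05 [ 0.5541 -0.0587  0.0827] yaw -0.27 joint~ 0.607 F [-0.73879495 -0.56385671  3.97674499] T [-0.0960169   0.16255558  0.11175144] 0.009493056913065725 29.280715584754944 q6 1.6168993341208089
```

Emit:
{"name": "move_arm", "arguments": {
  "targets": [
    [[0, 0, 0, -0.8], [0, 0, 0, -0.8], [0, 0, 0, -0.8], [0, 0, 0, -0.8], [0, 0, 0, -0.8], [0, 0, 0, -0.8], [0, 0, 0, -0.8], [0, 0, 0, -0.6], [0, 0, 0, 0]]
  ]
}}

```text
t: 6.95
tcp_pos: [0.5541, -0.0588, 0.0827]
eef_rot: [0.928, -0.373, -0.0, 0.0]
wrist_force: [-1.5, -1.6, 3.7]
width: 0.0093
grasp_force: 29.3
```

```bash
python3 st.py
```

```text
6.95 [ 0.5541 -0.0588  0.0827] yaw -0.764 joint~ 0.113 F [-1.50105971 -1.56315823  3.71800152] T [-0.33969224  0.36401258 -0.11068346] 0.00926725222300036 29.33055728673935 q6 2.1110199890044727
```

Emit:
{"name": "move_arm", "arguments": {
  "targets": [
    [[0, 0, 0, -0.4], [0, 0, 0, -0.4], [0, 0, 0, 0], [0, 0, 0, 0]]
  ]
}}

```text
t: 7.35
tcp_pos: [0.5541, -0.0588, 0.0827]
eef_rot: [0.916, -0.401, 0.0, 0.0]
wrist_force: [-2.9, -3.6, 6.3]
width: 0.0093
grasp_force: 29.5
```

```bash
python3 st.py
```

```text
7.35 [ 0.5541 -0.0588  0.0827] yaw -0.826 joint~ 0.051 F [-2.90279356 -3.64487412  6.27461591] T [-0.5360541   0.47513094 -0.01342618] 0.009339709899925996 29.495793879032135 q6 2.172608715582047
```

Emit:
{"name": "move_arm", "arguments": {
  "targets": [
    [[0, 0, 0, -0.4], [0, 0, 0, -0.3], [0, 0, 0, 0]]
  ]
}}

```text
t: 7.65
tcp_pos: [0.5541, -0.0588, 0.0827]
eef_rot: [0.904, -0.427, 0.0, 0.0]
wrist_force: [-3.6, -4.0, 5.4]
width: 0.0093
grasp_force: 32.8
```

```bash
python3 st.py
```

```text
7.65 [ 0.5541 -0.0588  0.0827] yaw -0.881 joint~ -0.005 F [-3.58412359 -4.02943966  5.42184194] T [-0.57845415  0.40983087  0.43002208] 0.009320488475042639 32.80762732028961 q6 2.2289746889448403
```

Emit:
{"name": "move_arm", "arguments": {
  "targets": [
    [[0, 0, 0, -0.4], [0, 0, 0, -0.3], [0, 0, 0, 0]]
  ]
}}

```text
t: 7.95
tcp_pos: [0.5541, -0.0588, 0.0828]
eef_rot: [0.893, -0.451, 0.0, 0.001]
wrist_force: [-3.5, -2.6, 6.0]
width: 0.0095
grasp_force: 58.0
```

```bash
python3 st.py; python3 - <<'E'
from plant import arm
from h import *
s=arm.snapshot('top');b=arm.snapshot('scene')
np.savez('top1.npz',**s);np.savez('scene1.npz',**b)
f=lambda i:cv2.resize(i,None,fx=5,fy=5,interpolation=cv2.INTER_CUBIC)
cv2.imwrite('pics/crop1.png',np.hstack([f(s['img'][160:240,282:358]),f(b['img'][200:280,232:310])])[:,:,::-1])
E
```

```text
7.95 [ 0.5541 -0.0588  0.0828] yaw -0.935 joint~ -0.059 F [-3.49187847 -2.55599833  5.9612487 ] T [-0.4966889   0.44759767  1.2562049 ] 0.009510929611387988 58.01556683611125 q6 2.2838433141607837
```

View pics/crop1.png

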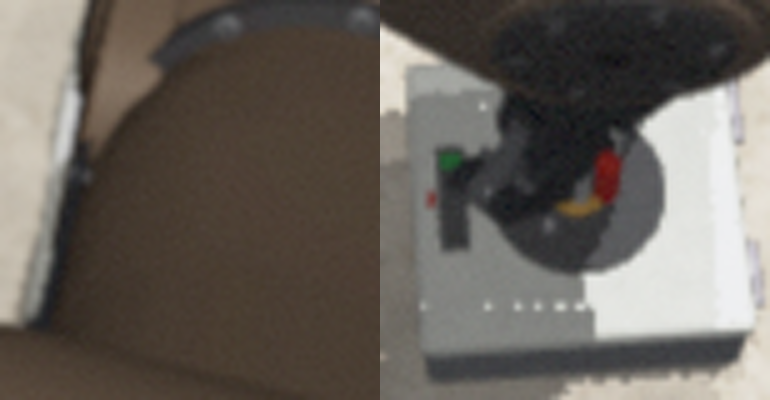

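The stop has been felt: torque rose to 1.26 N m. In the scene crop the bolt tab is at its far end, (450,160), and the box has not moved. Now I turn back by about 0.78 rad.

Emit:
{"name": "move_arm", "arguments": {
  "targets": [
    [[0, 0, 0, 0.5], [0, 0, 0, 1], [0, 0, 0, 1], [0, 0, 0, 1], [0, 0, 0, 1], [0, 0, 0, 1], [0, 0, 0, 1], [0, 0, 0, 1], [0, 0, 0, 1], [0, 0, 0, 1]]
  ]
}}

```text
t: 9.05
tcp_pos: [0.5542, -0.0586, 0.0827]
eef_rot: [0.996, -0.087, 0.0, 0.0]
wrist_force: [-0.3, -1.9, 5.6]
width: 0.0097
grasp_force: 29.5
```

Emit:
{"name": "move_arm", "arguments": {
  "targets": [
    [[0, 0, 0, 0.2], [0, 0, 0, 0], [0, 0, 0, 0], [0, 0, 0, 0]]
  ]
}}

```text
t: 9.45
tcp_pos: [0.5542, -0.0586, 0.0827]
eef_rot: [0.997, -0.081, 0.0, 0.0]
wrist_force: [-3.0, -1.6, 5.3]
width: 0.0095
grasp_force: 29.5
```

```bash
python3 st.py
```

```text
9.45 [ 0.5542 -0.0586  0.0827] yaw -0.162 joint~ 0.714 F [-3.0254231  -1.58609952  5.29950635] T [-0.31701178  0.32437123  0.04892006] 0.009524633386540403 29.546674489974976 q6 1.509656502639423
```

Release, rise and back off so the cameras can see.

Emit:
{"name": "move_arm", "arguments": {
  "targets": [
    [[0, 0, 0, 0], [0, 0, 0, 0], [0, 0, 0, 0], [0, 0, 0, 0], [0, 0, 0, 0], [0, 0, 0, 0], [0, 0, 0, 0], [0, 0, 0, 0]]
  ],
  "hand": 0
}}

```text
t: 10.25
tcp_pos: [0.5541, -0.0586, 0.0826]
eef_rot: [0.997, -0.082, -0.0, 0.0]
wrist_force: [0.5, -0.5, -0.5]
width: 0.0854
grasp_force: 0.0
```

Emit:
{"name": "move_arm", "arguments": {
  "targets": [
    [[0, 0, 0.3, 0], [0, 0, 0.7, 0], [0, 0, 0.9, 0], [0, 0, 0.9, 0], [0, 0, 0.9, 0], [0, 0, 0.9, 0], [0, 0, 0.9, 0], [0, 0, 0.5, 0], [0, 0, 0, 0]]
  ]
}}

```text
t: 11.15
tcp_pos: [0.5546, -0.0586, 0.2343]
eef_rot: [0.997, -0.081, 0.002, 0.0]
wrist_force: [-0.1, -0.8, -0.5]
width: 0.0852
grasp_force: 0.0
```

Emit:
{"name": "move_arm", "arguments": {
  "targets": [
    [[-0.2, -0.5, 0, 0], [-0.3, -0.9, 0, 0], [-0.3, -0.9, 0, 0], [-0.3, -0.9, 0, 0], [-0.3, -0.9, 0, 0], [-0.3, -0.9, 0, 0], [-0.3, -0.9, 0, 0], [-0.3, -0.9, 0, 0], [-0.2, -0.5, 0, 0], [0, 0, 0, 0]]
  ]
}}

```text
t: 12.15
tcp_pos: [0.4907, -0.2424, 0.2316]
eef_rot: [0.997, -0.083, -0.001, -0.0]
wrist_force: [-0.3, -0.2, -0.1]
width: 0.0854
grasp_force: 0.0
```

```bash
python3 st.py; python3 - <<'E'
from plant import arm
from h import *
s=arm.snapshot('top');b=arm.snapshot('scene')
np.savez('top2.npz',**s);np.savez('scene2.npz',**b)
f=lambda i:cv2.resize(i,None,fx=5,fy=5,interpolation=cv2.INTER_CUBIC)
cv2.imwrite('pics/crop2.png',np.hstack([f(s['img'][160:240,282:358]),f(b['img'][200:280,232:310])])[:,:,::-1])
E
```

```text
12.15 [ 0.4907 -0.2424  0.2316] yaw -0.165 joint~ 0.711 F [-0.27852792 -0.22199176 -0.05356108] T [ 0.03661978 -0.05290471  0.02109807] 0.0853657313561535 0.0 q6 1.1568635387390978
```

View pics/crop2.png

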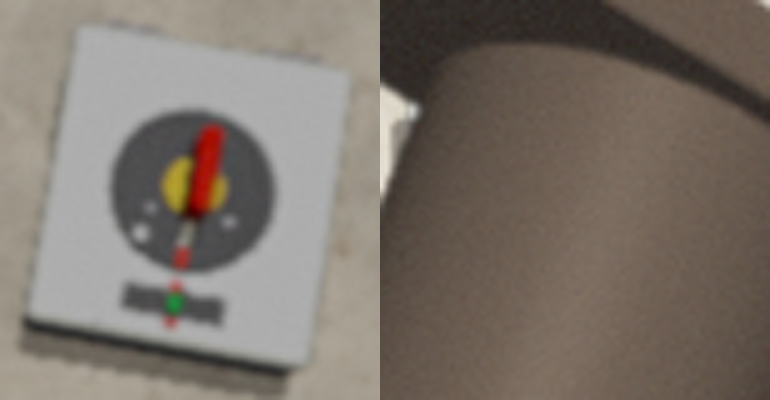

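The pointer (188,235) stands at the red mark (182,257). The green tab (175,303) is midway between its marks, and the box is where it was.

```bash
python3 -c "
from plant import arm
print(arm.sign_off())"
```

```text
the job is handed in; nothing more can be done
None
```

The job is handed in (no verdict was returned): the red key was turned to its stop and back to the red mark (about 0.71 rad) and released. The red box had not moved, and the arm never went near the blue key or its box.

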